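# Clear the lemon board and stand it in the rack

## Task

Clear up after juicing: get the squeezed lemon half off the bamboo board and into the open compost caddy below the end of the counter, then stand the board upright on its long edge in the empty front slot of the rack it is lying against. Leave the white board standing in the slot behind it, and leave the bottle, the funnel and the spatula where they are.

Things in the scene. Friction and masses are not known exactly. Their poses are not given: they have to be found in the camera images.
- board: Bamboo board with darker ends, 240 (its x) x 190 (y) x 15 mm, 0.42 kg give or take a quarter, edges rounded 3 mm; loose. Origin: centre of its underside. Starts level, underside 20 mm above the counter, resting on the fiddle rail and the rack's lip. Its +y edge lies 6 to 20 mm past the lip, over the front slot; its -y edge hangs free about 45 to 75 mm out past the counter's end.
- board_mid (a point): Middle of the bamboo board (7.5 mm above its origin), axes as the board. Tipped up from under its free -y edge, the board turns on the rack's lip and its +y edge drops into the slot. Too wide to grip across.
- lemon_half: Squeezed lemon half, a yellow dome 60 mm across and 33 mm high, 40 g, cut face down on the bamboo board; slides when pushed. Origin: centre of the cut face.
- rack: Steel board rack fixed to the counter, 320 mm long (its x). From -y: front lip 4 mm thick, top 20 mm above the counter; front slot 25 mm wide, floor 3 mm above the counter; bent-rod divider (7 mm rod, 200 mm wide, 123 mm high, axis at y = +16 mm); second slot, 20 mm, with the white board; like divider at y = +43 mm. Origin: on the counter, under the middle of the front slot.
- rack_slot (a point): Middle of the front slot's floor, axes as the rack. A board here stays up when upright or leaning back (+y) on the divider, at most about 6 degrees; else it slumps forward over the lip.
- caddy: Tilt-out compost caddy: open grey bin behind a wooden door, fixed open below the counter's end. Bin 310 (its x) x 210 (y) mm, walls 5 mm, tilted 20 degrees; its back runs in under the counter, its front rim (130 mm above its floor) is 59 mm below the counter top and 175 mm out from the counter's end. Origin: centre of the underside of its floor; z points out of the mouth.
- counter_end (a point): Point on the counter's end edge above the middle of the caddy, at the height of the counter top; x runs along the edge, y inward over the counter. Grey concrete, 40 mm thick, top at height 0; on it, along this edge, a dark timber fiddle rail 18 mm wide (y from 0) and 20 mm high.
- white_board: White plastic board, 240 x 12 x 170 mm, standing loose in the rack's second slot. Origin: middle of its lower edge. Leave it.
- bottle: Green glass bottle with a black twist cap, 72 mm across, 230 mm high, standing beyond the rack. Origin: centre of its foot. Leave it.
- funnel: Small steel funnel standing mouth down, 92 mm across, 110 mm high. Origin: centre of its mouth on the counter. Leave it.
- spatula: Wooden spatula lying on the counter behind the rack. Origin: under its middle. Leave it.
- juicer: Aluminium citrus juicer with its hinged top raised, 170 x 260 mm, about 460 mm high with the lever; fixed. Origin: centre of its foot.
Not all that is in view belongs to the job. Of the things shaped like the lemon_half, the yellow one is meant.

How it is judged:
By the outcome, as a careful person would: the job done as asked, in the order asked, and still so for the second after the job is handed in, with the robot touching nothing.
It also fails if it takes over 48 s, if anything falls off the work surface, if the arm or the gripper's body presses on something with over 40 N, if the wrist force passes 120 N, or if a joint passes its speed limit or range.

## Robot

A 7-joint arm with a two-finger parallel gripper is mounted at the origin on the work surface. World frame = base frame: x ahead of the robot, y to its left, z up, the work surface at z = 0. Lengths are in mm, angles in degrees, forces in N, time in s.
With the tool pointing down it reaches from about 400 to 925 mm from the base axis. Payload 5.6 kg.
Tool frame: the origin (TCP) lies midway between the tips of the shut fingers; the grasp point (between the pads) lies 19 mm behind it; z points along the fingers, y is the line along which they close (so a half turn about z gives the same grasp; the last joint's range is limited). The gripper opens to 85 mm and grips with 20 to 120 N. Pads are 22 mm wide; open, the fingers measure 114 mm over their backs; the gripper's body (76 mm by 85 mm) begins 54 mm behind the grasp point. The pads swing forward as they close: fully open they stand 13 mm farther back than shut.
Start: joints at [-67.552, 26.786, -0.665, 91.828, 0.344, 61.387, -3.226], TCP at [273.838, 589.509, 231.29] pointing down, gripper open.
Joint ranges: [-144.91, 144.91], [-17.63, 115.5], [-89.93, 88.59], [15.96, 139.68], [-74.01, 254.01], [8.47, 105.57], [-167.45, 167.45]. Speed limits (degrees/s): [147.25, 147.25, 180, 180, 180, 180, 180].

## Interface

Orientations are given as [roll, pitch, yaw] about the fixed x, y, z axes, in that order (R = Rz(yaw) Ry(pitch) Rx(roll)).
In Python, from workcell import arm gives the robot as it stands. The module is installed in compiled form; this text tells all that it offers.
- The arm moves only by the tool arm_command, never from a script. Its argument "steps" is one flat list of numbers, 5 for each row, row after row: the opening, from 0 (shut) to 1 (fully open), then the shift along the world's x, y, z in units of 50 mm (1.0 is 50 mm), then the turn about the world's z in degrees. A call has 1 to 8 rows; each row is the pose to reach, as a shift and turn from the pose commanded when the call began; what a row does not reach only later rows make up. A row lasts 1/8 s, in which the tool goes at most 62.5 mm and 10.7 degrees, less where a joint would pass 70% of its speed; a pose out of reach is approached as far as the arm can. A call with a gripper value outside its range is refused whole. The fingers move at their own pace and stop on an object; "grip_force" is the grip in N (left out, the last holds). Time passes only in rows, so rows that repeat a pose let the fingers close. It gives the time, the measured TCP pose, the force, the opening and the grip force at its end, in the units of the state.
- arm.get_state(): the state, without advancing time (a new reading comes with each control period).
- arm.camera(name): name is "side" or "top"; returns a dict with "frame" (420x560x3 uint8, red, green, blue), "fx", "fy", "cx", "cy" (pixels), "extrinsics" (4x4, takes a point from world to camera coordinates). Camera axes: x right, y up, looking along -z (the intrinsics and any distortion apply to the point x, -y, -z); pixel columns grow to the right and rows downward; lengths in mm; the calibration is good to about 2 mm. A picture is of the moment at which its call begins. There is no depth.
- arm.finish_job(): hands the job in; it is judged then, once.
The state is a dict: "t": time; "joints": joint angles; "qvel": joint speeds; "joint_torque": joint torques, N m; "tool_pos": TCP position; "tool_rot": TCP orientation; "wrist_force": force on the tool from outside, world axes, zero at the start; "ft_torque": the same for the moment, N m; "finger_gap": opening from 0.0 (shut) to 1.0 (fully open); "grasp_force": force on a finger pad.
Only numpy, scipy, OpenCV 4.12 (cv2) and the standard library are available. Lean on these libraries where they do the work, as an engineer would, in place of code of your own. Each camera call takes 0.05 s, during which the arm holds its last target. There are 200 camera calls.

## Working session

There is one attempt and no reset: what is moved stays moved. The work goes in short steps, Python scripts to look and compute and a tool call to move; the robot and the scene stay as the last step left them, time stands still between calls to the robot, and variables do not carry over. Pictures are saved under pics/ and viewed, at most 10 in all, crops included, and the job is handed in when it is done.

Besides the shell and the picture viewer there is one more tool, called after "Emit:" as name(argument=value, ...) on one line, values as JSON. arm_command: Moves the arm, as the interface text tells. Its arguments: {"type":"object","properties":{"steps":{"type":"array"},"grip_force":{"type":"number"}},"required":["steps"]}

```bash
mkdir -p pics
cat > h.py <<'E'
import numpy as np, cv2
from workcell import arm
def cam(n):
    c=arm.camera(n); return c
def K(c): return np.array([[c['fx'],0,c['cx']],[0,c['fy'],c['cy']],[0,0,1]])
def proj(c,P):
    P=np.atleast_2d(P).astype(float); E=np.array(c['extrinsics']); q=P@E[:3,:3].T+E[:3,3]
    q=q*[1,-1,-1]; return np.c_[c['fx']*q[:,0]/q[:,2]+c['cx'],c['fy']*q[:,1]/q[:,2]+c['cy']]
def back(c,px,z):
    px=np.atleast_2d(px).astype(float); E=np.array(c['extrinsics']); R=E[:3,:3]; o=-R.T@E[:3,3]
    d=np.c_[(px[:,0]-c['cx'])/c['fx'],-(px[:,1]-c['cy'])/c['fy'],-np.ones(len(px))]@R
    return o+d*((z-o[2])/d[:,2])[:,None]
def save(c,n): cv2.imwrite('pics/'+n,c['frame'][:,:,::-1])
E
python3 - <<'E'
from h import *
import pickle
for n in('top','side'):
    c=cam(n); save(c,n+'0.png'); pickle.dump(c,open(n+'0.pkl','wb')); print(n,{k:c[k] for k in c if k not in('frame',)})
s=arm.get_state(); print(s)
E
```

```text
top {'fx': 522.3997700796896, 'fy': 522.3997700796896, 'cx': 282.2896182653229, 'cy': 207.85257775013338, 'extrinsics': array([[ 8.77713559e-03, -9.99959354e-01,  2.06207413e-03,
         1.40044994e+02],
       [ 9.94563211e-01,  8.94371954e-03,  1.03749836e-01,
        -5.32835891e+02],
       [-1.03764061e-01,  1.14023669e-03,  9.94601287e-01,
        -1.15254561e+03],
       [ 0.00000000e+00,  0.00000000e+00,  0.00000000e+00,
         1.00000000e+00]])}
side {'fx': 380.41097908110635, 'fy': 380.41097908110635, 'cx': 278.695824660109, 'cy': 211.29305468957602, 'extrinsics': array([[ 2.35135132e-01,  9.71833692e-01, -1.58349201e-02,
        -2.55722850e+02],
       [-7.08336974e-01,  1.82492504e-01,  6.81876248e-01,
         3.51808475e+02],
       [ 6.65560066e-01, -1.49116602e-01,  7.31296136e-01,
        -1.38594368e+03],
       [ 0.00000000e+00,  0.00000000e+00,  0.00000000e+00,
         1.00000000e+00]])}
{'t': 0.1, 'joints': array([-67.55097617,  26.83101029,  -0.66410115,  91.87607185,
         0.34294112,  61.38739813,  -3.22617116]), 'qvel': array([-0.02358519, -0.05001277,  0.12068293, -0.11416989, -0.07908934,
       -0.08011009,  0.02249937]), 'joint_torque': array([ 2.02658179e-03, -5.33518517e+01,  2.20003864e-02, -2.51967680e+01,
        1.15766918e-02,  4.21426113e-03,  4.40977654e-07]), 'tool_pos': array([273.65298085, 589.02631395, 230.42985746]), 'tool_rot': array([-1.79907705e+02,  6.25472906e-03,  1.55082136e+02]), 'wrist_force': array([-0.9285694 ,  0.27882741, -0.36388383]), 'ft_torque': array([ 0.00219141, -0.01635099, -0.03084201]), 'grasp_force': 0.0, 'finger_gap': 0.9997896567653773}
```

View pics/top0.png

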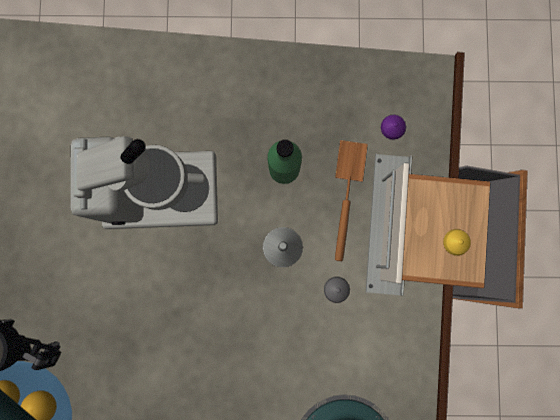

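View pics/side0.png

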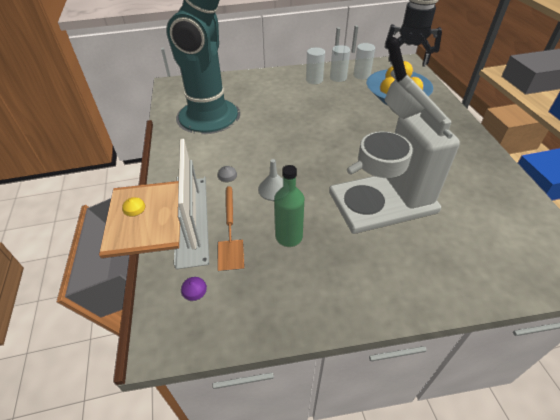

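The pictures show the yellow dome on the bamboo board at top (457,242) and side (133,207). The other dome shapes are purple at top (393,127) and grey at top (337,289), both on the counter. The yellow one on the board fits the description. The board spans top (410,175)–(490,287), and the rack's divider and white board are at column ~400.

```bash
cat > m.py <<'E'
from h import *; import pickle
t=pickle.load(open('top0.pkl','rb')); s=pickle.load(open('side0.pkl','rb'))
def blobs(c,roi,lo,hi):
    x0,y0,x1,y1=roi; hsv=cv2.cvtColor(c['frame'],cv2.COLOR_RGB2HSV)[y0:y1,x0:x1]
    m=cv2.inRange(hsv,np.array(lo),np.array(hi)); n,l,st,ce=cv2.connectedComponentsWithStats(m)
    i=1+st[1:,4].argmax(); return ce[i]+[x0,y0],st[i]
for c,n,roi in((t,'t',(430,220,480,265)),(s,'s',(115,190,155,225))):
    ce,st=blobs(c,roi,(23,190,100),(32,255,255)); print(n,ce,st, back(c,ce,35+13))
g=cv2.resize(t['frame'][150:320,360:540],None,fx=3.3,fy=3.3,interpolation=cv2.INTER_CUBIC)
cv2.imwrite('pics/crop1.png',g[:,:,::-1])
E
python3 m.py
```

```text
t [447.5 250. ] [16 29  4  3  4] [[ 439.37679443 -219.90381635   48.        ]]
s [132.43814433 206.80412371] [  8   8  22  17 194] [[ 462.70957793 -246.09808975   48.        ]]
```

View pics/crop1.png

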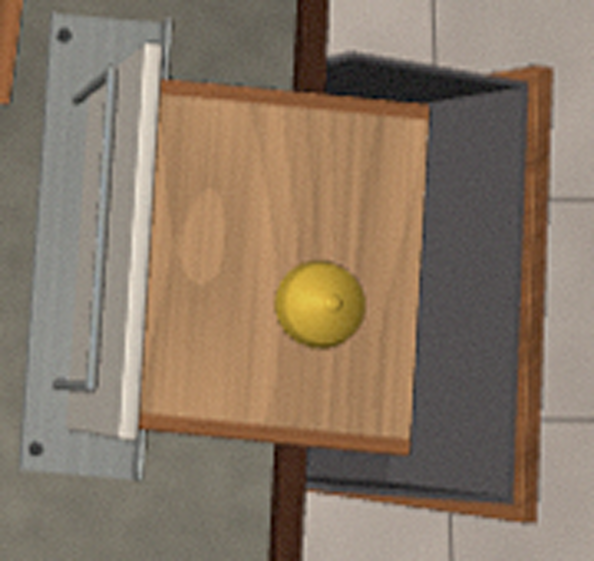

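The enlarged crop confirms the yellow dome, with a small nub, at crop (320,304), which is full-frame (457,242). It sits on the bamboo board, whose free corners are at crop (428,107) and (410,453).

```bash
cat > m2.py <<'E'
from m import *
f=lambda p:np.array(p)/3.3+[360,150]
for n,p,z in(('lemon',[(320,304)],47),('free corners',[(428,107),(410,453)],35),('ends near +y',[(163,84),(140,428)],35),('lip',[(170,20),(142,478)],20),('rack screws',[(64,36),(36,449)],3),
 ('rail outer',[(327,3),(302,558)],20),('rail inner',[(296,3),(272,558)],20),('caddy door outer',[(551,68),(536,520)],-59),('caddy rim inner',[(527,85),(514,502)],-59)):
    P=back(t,f(p),z); print(n,P.round(1).tolist(), 'yaw',np.degrees(np.arctan2(*(P[0]-P[-1])[[1,0]])).round(2),'len',np.linalg.norm(P[0]-P[-1]).round(1))
E
python3 m2.py
```

```text
t [447.5 250. ] [16 29  4  3  4] [[ 439.37679443 -219.90381635   48.        ]]
s [132.43814433 206.80412371] [  8   8  22  17 194] [[ 462.70957793 -246.09808975   48.        ]]
lemon [[456.9, -241.6, 47.0]] yaw 0.0 len 0.0
free corners [[592.7, -323.0, 35.0], [358.2, -303.4, 35.0]] yaw -4.8 len 235.3
ends near +y [[607.0, -141.9, 35.0], [373.3, -122.6, 35.0]] yaw -4.72 len 234.5
lip [[654.7, -151.2, 20.0], [339.2, -126.9, 20.0]] yaw -4.41 len 316.4
rack screws [[646.1, -80.4, 3.0], [357.3, -58.1, 3.0]] yaw -4.42 len 289.6
rail outer [[667.8, -261.0, 20.0], [286.8, -234.0, 20.0]] yaw -4.04 len 381.9
rail inner [[667.6, -239.3, 20.0], [286.7, -213.8, 20.0]] yaw -3.83 len 381.8
caddy door outer [[637.6, -453.0, -59.0], [307.1, -429.0, -59.0]] yaw -4.15 len 331.4
caddy rim inner [[624.7, -434.7, -59.0], [319.8, -413.6, -59.0]] yaw -3.96 len 305.6
```

Emit:
arm_command(steps=[0.4,3.6,-9.2,0,-69.5,0.4,3.6,-9.2,0,-69.5,0.4,3.6,-9.2,0,-69.5,0.4,3.6,-9.2,0,-69.5,0.4,3.6,-9.2,0,-69.5,0.4,3.6,-9.2,0,-69.5,0.4,3.6,-9.2,0,-69.5,0.4,3.6,-9.2,0,-69.5], grip_force=20)

```text
t: 1.1
tool_pos: [454.1, 127.3, 231.3]
tool_rot: [180.0, -0.0, 85.5]
wrist_force: [1.2, 0.7, 0.1]
finger_gap: 0.395
grasp_force: 0.0
```

Emit:
arm_command(steps=[0.4,0.2,-6,0,0,0.4,0.2,-6,0,0,0.4,0.2,-6,0,0,0.4,0.2,-6,0,0,0.4,0.2,-6,0,0,0.4,0.2,-6,-1.2,0,0.4,0.2,-6,-2.4,0,0.4,0.2,-6,-3.2,0])

```text
t: 2.1
tool_pos: [462.4, -170.2, 68.7]
tool_rot: [-179.8, -0.0, 85.6]
wrist_force: [1.0, 0.7, 0.4]
finger_gap: 0.397
grasp_force: 0.0
```

Run:
```python
from h import *
s=arm.get_state(); print(s['tool_pos'],s['tool_rot'],s['joints'].round(1),s['wrist_force'])
a=cam('top');b=cam('side')
f=np.hstack([cv2.resize(a['frame'][150:320,360:540],(400,378),interpolation=cv2.INTER_CUBIC),cv2.resize(b['frame'][80:320,60:270],(400,378),interpolation=cv2.INTER_CUBIC)])
cv2.imwrite('pics/c2.png',f[:,:,::-1])
```

```text
[ 462.38606326 -170.16204876   68.66617102] [-1.79823863e+02 -8.53319500e-03  8.55637962e+01] [ -8.   28.3  29.8 121.5 -23.7  35.9  33.9] [1.01261625 0.65084213 0.39700685]
```

View pics/c2.png

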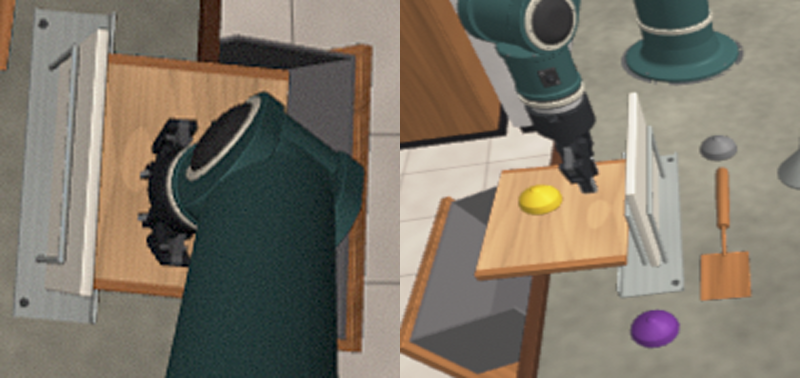

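The gripper is above the board behind the lemon: fingertips at right-hand panel (588,188), lemon at (540,200), clear of the white board. I'll lower it and push.

Emit:
arm_command(steps=[0.4,0,0,-0.3,0,0.4,0,0,-0.6,0,0.4,0,0,-0.6,0,0.4,-0.03,-0.4,-0.6,0,0.4,-0.05,-0.7,-0.6,0,0.4,-0.08,-1.0,-0.6,0,0.4,-0.1,-1.3,-0.6,0,0.4,-0.12,-1.6,-0.6,0])

```text
t: 3.2
tool_pos: [457.9, -251.2, 41.4]
tool_rot: [180.0, -0.0, 85.6]
wrist_force: [-0.0, 1.3, 1.4]
finger_gap: 0.398
grasp_force: 0.8
```

Emit:
arm_command(steps=[0.4,-0.03,-0.3,0,0,0.4,-0.05,-0.6,0,0,0.4,-0.07,-0.9,0,0,0.4,-0.09,-1.2,0,0,0.4,-0.1,-1.4,0,0,0.4,-0.1,-1.4,0,0])

```text
t: 3.95
tool_pos: [452.5, -321.5, 41.2]
tool_rot: [-180.0, 0.0, 85.5]
wrist_force: [0.1, 0.7, 0.3]
finger_gap: 0.398
grasp_force: 0.0
```

Run:
```python
from h import *
a=cam('top');b=cam('side')
f=np.hstack([cv2.resize(a['frame'][150:320,360:540],(400,378),interpolation=cv2.INTER_CUBIC),cv2.resize(b['frame'][110:350,40:250],(400,378),interpolation=cv2.INTER_CUBIC)])
cv2.imwrite('pics/c3.png',f[:,:,::-1])
```

```text
(no output)
```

View pics/c3.png

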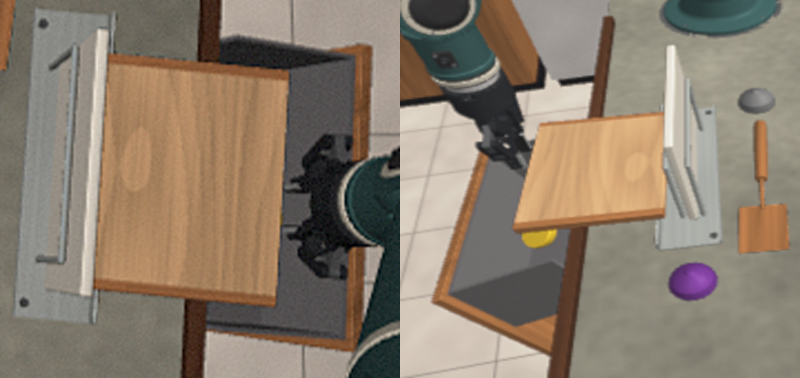

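The lemon lies in the caddy at right-hand panel (538,236), and the board hasn't moved (free corners at left panel (288,72) and (275,305)). Next I back off, centre on the free edge, lower the fingers beside it and push it gently against the divider.

Emit:
arm_command(steps=[0.6,0.0,-0.5,0,0,0.6,0.5,-0.5,0,0,0.6,0.5,-0.5,-0.45,0,0.6,0.5,-0.5,-0.9,0,0.6,0.5,-0.5,-0.9,0])

```text
t: 4.68
tool_pos: [476.2, -344.0, -5.8]
tool_rot: [-179.8, -0.1, 85.6]
wrist_force: [0.5, 0.3, -0.2]
finger_gap: 0.599
grasp_force: 0.0
```

Emit:
arm_command(steps=[0.6,0.01,0.2,0,0,0.6,0.03,0.4,0,0,0.6,0.04,0.5,0,0,0.6,0.04,0.55,0,0,0.6,0.05,0.6,0,0,0.6,0.05,0.6,0,0])

```text
t: 5.42
tool_pos: [480.6, -316.2, -3.2]
tool_rot: [179.9, 0.1, 85.6]
wrist_force: [-0.2, -4.1, 3.2]
finger_gap: 0.598
grasp_force: 1.8
```

Emit:
arm_command(steps=[0.6,0.01,0.1,0,0,0.6,0.02,0.2,0,0,0.6,0.02,0.25,0,0,0.6,0.02,0.25,0,0])

```text
t: 5.92
tool_pos: [480.7, -312.5, -2.4]
tool_rot: [179.7, 0.8, 85.3]
wrist_force: [-1.3, -22.2, -1.9]
finger_gap: 0.6
grasp_force: 11.2
```

Emit:
arm_command(steps=[0.6,0,0,0.15,0,0.6,0,0,0.3,0,0.6,0,0,0.45,0,0.6,0,0,0.6,0,0.6,0,0,0.6,0])

```text
t: 6.55
tool_pos: [480.9, -311.1, 28.0]
tool_rot: [179.7, 0.7, 85.3]
wrist_force: [-2.5, -19.3, -0.0]
finger_gap: 0.602
grasp_force: 9.8
```

Run:
```python
from h import *
s=arm.get_state(); print(s['tool_pos'],s['wrist_force'],s['ft_torque'])
a=cam('top');b=cam('side')
f=np.hstack([cv2.resize(a['frame'][150:320,360:540],(400,378),interpolation=cv2.INTER_CUBIC),cv2.resize(b['frame'][110:350,40:250],(400,378),interpolation=cv2.INTER_CUBIC)])
cv2.imwrite('pics/c4.png',f[:,:,::-1])
```

```text
[ 480.85888203 -311.13614664   27.95502976] [ -2.48154783 -19.27041676  -0.04072597] [-3.9088328   0.47458138  0.1353824 ]
```

View pics/c4.png

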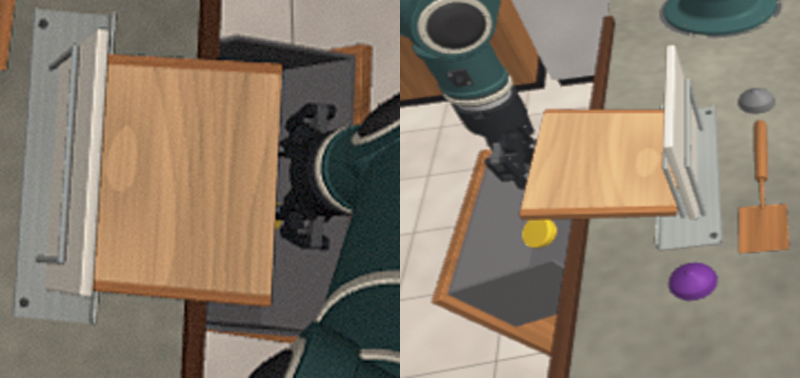

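Compared with before, the free edge has risen: side-panel corner went from (515,230) to (522,215), and the edge in the top view grew 2%. The friction lift works, so I continue along the arc about the lip.

Emit:
arm_command(steps=[0.6,0,0.03,0.14,0,0.6,0,0.06,0.27,0,0.6,0.01,0.1,0.41,0,0.6,0.01,0.15,0.55,0,0.6,0.02,0.2,0.69,0,0.6,0.02,0.26,0.82,0,0.6,0.03,0.33,0.95,0,0.6,0.03,0.4,1.08,0])

```text
t: 7.65
tool_pos: [482.3, -296.1, 83.8]
tool_rot: [179.5, 1.1, 85.2]
wrist_force: [-4.6, -28.3, 9.8]
finger_gap: 0.6
grasp_force: 14.7
```

Emit:
arm_command(steps=[0.6,0,0.02,0.14,0,0.6,0,0.05,0.27,0,0.6,0,0.08,0.4,0,0.6,0.01,0.12,0.53,0,0.6,0.02,0.22,0.64,0,0.6,0.03,0.33,0.74,0,0.6,0.03,0.44,0.84,0,0.6,0.04,0.56,0.94,0])

```text
t: 8.65
tool_pos: [484.8, -256.6, 128.1]
tool_rot: [179.9, 0.1, 85.5]
wrist_force: [-0.9, -7.5, 5.9]
finger_gap: 0.599
grasp_force: 3.7
```

Run:
```python
from h import *
s=arm.get_state(); print(s['tool_pos'],s['wrist_force'],s['ft_torque'])
a=cam('top');b=cam('side')
f=np.hstack([cv2.resize(a['frame'][150:320,360:540],(400,378),interpolation=cv2.INTER_CUBIC),cv2.resize(b['frame'][110:350,40:250],(400,378),interpolation=cv2.INTER_CUBIC)])
cv2.imwrite('pics/c5.png',f[:,:,::-1])
```

```text
[ 484.84216307 -256.58033543  128.12826843] [-0.9202725  -7.52845765  5.85793644] [-1.48446104  0.22078105  0.04547871]
```

View pics/c5.png

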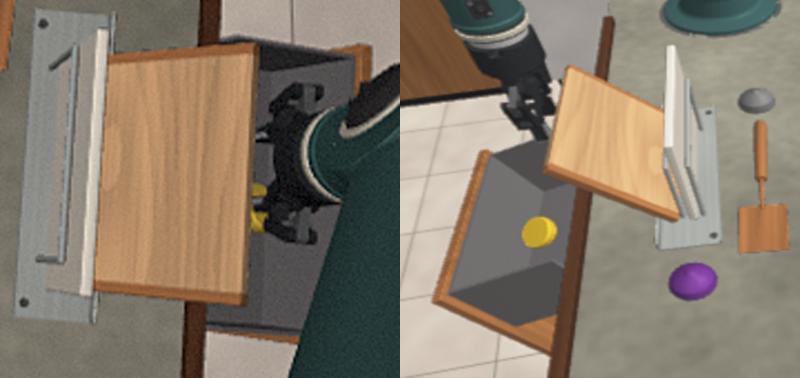

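The board stands at about 50° and follows the fingers; its free corners are at side panel (568,66) and (546,168). I continue toward upright.

Emit:
arm_command(steps=[0.6,0.01,0.14,0.1,0,0.6,0.02,0.27,0.19,0,0.6,0.03,0.4,0.28,0,0.6,0.04,0.54,0.36,0,0.6,0.05,0.75,0.47,0,0.6,0.07,0.95,0.56,0,0.6,0.09,1.15,0.65,0,0.6,0.1,1.36,0.73,0])

```text
t: 9.75
tool_pos: [489.6, -185.6, 163.7]
tool_rot: [-179.9, -0.0, 85.6]
wrist_force: [0.2, -0.4, -0.3]
finger_gap: 0.599
grasp_force: 0.2
```

Run:
```python
from h import *
s=arm.get_state(); print(s['tool_pos'],s['wrist_force'])
a=cam('top');b=cam('side')
f=np.hstack([cv2.resize(a['frame'][150:320,360:540],(400,378),interpolation=cv2.INTER_CUBIC),cv2.resize(b['frame'][110:350,40:250],(400,378),interpolation=cv2.INTER_CUBIC)])
cv2.imwrite('pics/c6.png',f[:,:,::-1])
```

```text
[ 489.59546488 -185.61717189  163.72753   ] [ 0.19990392 -0.36579056 -0.33651872]
```

View pics/c6.png

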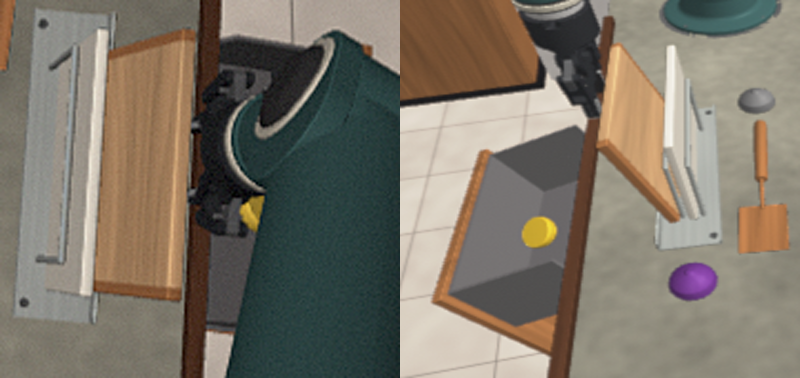

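The board rests on the fingertips at about 72° (top edge from side panel (618,45) to (598,150)), with its lower edge in the slot. I nudge it slowly past vertical.

Emit:
arm_command(steps=[0.6,0.01,0.14,0.03,0,0.6,0.02,0.28,0.05,0,0.6,0.03,0.42,0.07,0,0.6,0.04,0.56,0.08,0,0.6,0.05,0.68,0.08,0,0.6,0.06,0.8,0.06,0,0.6,0.06,0.88,0.04,0,0.6,0.07,0.94,0.02,0])

```text
t: 10.85
tool_pos: [493.3, -139.7, 164.7]
tool_rot: [-180.0, -0.0, 85.6]
wrist_force: [0.1, -0.5, 0.1]
finger_gap: 0.601
grasp_force: 0.0
```

Emit:
arm_command(steps=[0.6,0.0,0.04,0,0,0.6,0.01,0.08,0,0,0.6,0.01,0.12,0,0,0.6,0.01,0.12,0,0])

```text
t: 11.35
tool_pos: [493.7, -135.2, 165.1]
tool_rot: [180.0, 0.1, 85.5]
wrist_force: [-3.1, -4.8, 2.3]
finger_gap: 0.6
grasp_force: 2.4
```

Emit:
arm_command(steps=[0.6,0,-0.08,0,0,0.6,-0.01,-0.16,0,0,0.6,-0.02,-0.3,0,0])

```text
t: 11.72
tool_pos: [493.0, -148.7, 164.7]
tool_rot: [-180.0, -0.0, 85.6]
wrist_force: [-0.1, 0.1, -0.7]
finger_gap: 0.601
grasp_force: 0.0
```

Run:
```python
from h import *
s=arm.get_state(); print(s['tool_pos'],s['wrist_force'])
a=cam('top');b=cam('side')
f=np.hstack([cv2.resize(a['frame'][150:320,360:540],(400,378),interpolation=cv2.INTER_CUBIC),cv2.resize(b['frame'][110:350,40:250],(400,378),interpolation=cv2.INTER_CUBIC)])
cv2.imwrite('pics/c7.png',f[:,:,::-1])
```

```text
[ 492.96468397 -148.71935132  164.69970799] [-0.0678596   0.05456767 -0.71554627]
```

View pics/c7.png

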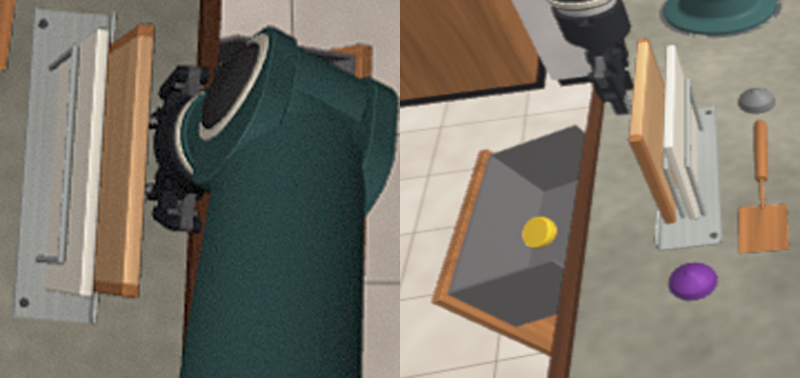

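The board stands in the front slot, with its top edge at side panel (643,40)–(632,138), and the fingers are clear with no force on them. I retreat fully and check numerically that it stays up.

Emit:
arm_command(steps=[0.6,-0.02,-0.3,0,0,0.6,-0.05,-0.7,0,0,0.6,-0.1,-1.2,0.2,0,0.6,-0.15,-1.8,0.6,0,0.6,-0.2,-2.4,1.2,0,0.6,-0.2,-2.6,1.8,0,0.6,-0.2,-2.6,1.8,0,0.6,-0.2,-2.6,1.8,0])

```text
t: 12.82
tool_pos: [482.4, -278.8, 254.1]
tool_rot: [-179.9, -0.0, 85.6]
wrist_force: [-0.7, 0.2, -0.3]
finger_gap: 0.6
grasp_force: 0.0
```

Run:
```python
from h import *
s=arm.get_state(); print(s['tool_pos'],s['wrist_force'])
a=cam('top');b=cam('side')
f=lambda p:np.array(p)/(400/180)+[360,150]
print(back(a,f([(155,26),(138,296)]),192.), back(a,f([(108,30),(93,296)]),173.))
f=np.hstack([cv2.resize(a['frame'][140:320,360:500],(400,514),interpolation=cv2.INTER_CUBIC),cv2.resize(b['frame'][100:280,110:250],(400,514),interpolation=cv2.INTER_CUBIC)])
cv2.imwrite('pics/c8.png',f[:,:,::-1])
```

```text
[ 482.37226026 -278.75375846  254.10017344] [-0.67648241  0.16054708 -0.30240969]
[[ 608.04701607 -143.51447816  192.        ]
 [ 371.76976975 -124.01233662  192.        ]] [[ 607.75368636 -106.61450189  173.        ]
 [ 370.72302379  -89.57542451  173.        ]]
```

View pics/c8.png

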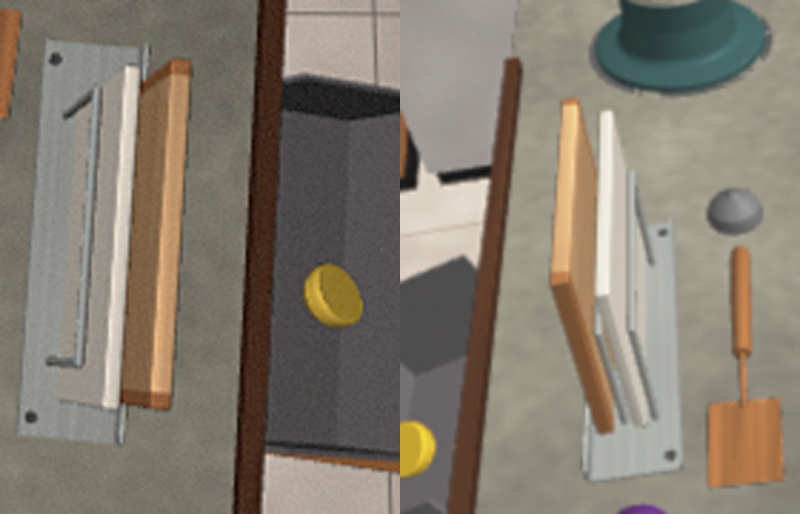

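Both panels show the board standing in the front slot with nothing touching it. Its top front edge is at left panel (190,62)–(170,407), 3 px nearer the divider than before, so it settled back. I check the lean and that it is at rest.

Run:
```python
from h import *; import pickle
b=cam('side'); a=cam('top'); t=pickle.load(open('top0.pkl','rb'))
f=lambda p:np.array(p)/(400/140)
ft=back(a,[(426.5,161.7),(419.5,282.5)],193); print('front top',ft.round(1))
E=np.array(b['extrinsics']);R=E[:3,:3];o=-R.T@E[:3,3]
for n,p in(('top front',(553,283)),('top back',(569,277)),('bot front',(598,432)),('bot back',(612,430))):
    q=f([p[0]-400,p[1]])+[110,100]; d=R.T@np.array([(q[0]-b['cx'])/b['fx'],-(q[1]-b['cy'])/b['fy'],-1])
    print(n,(o+d*(611-o[0])/d[0]).round(1))
g=[cam('top')['frame'][130:330,390:440].astype(int) for _ in range(8)]
print('motion',np.abs(g[0]-g[-1]).mean(),np.abs(g[0]-a['frame'][130:330,390:440]).mean(), arm.get_state()['t'])
def edge(F): return F[200:260,395:450].mean(0)
for n,fr in(('before',t['frame']),('now',a['frame'])):
    print(n,[np.abs(fr[r0:r1,c0:c1].astype(int)-t['frame'][r0:r1,c0:c1]).mean().round(2) for r0,r1,c0,c1 in((130,190,260,310),(220,275,255,310),(135,270,325,372),(160,280,370,400))])
```

```text
front top [[ 607.8 -136.9  193. ]
 [ 373.1 -118.8  193. ]]
top front [ 611.  -136.1  193.8]
top back [ 611.  -123.5  197. ]
bot front [ 611.  -140.2   10. ]
bot back [ 611.  -128.3    9. ]
motion 3.5123333333333333 3.7534 13.425
before [np.float64(0.0), np.float64(0.0), np.float64(0.0), np.float64(0.0)]
now [np.float64(3.96), np.float64(3.63), np.float64(3.67), np.float64(3.91)]
```

```bash
python3 -c "
from workcell import arm
print(arm.finish_job())"
```

```text
the job is handed in; nothing more can be done
None
```

The lemon half is in the caddy and the bamboo board stands in the front slot, leaning back about 1–2° and at rest; I saw no change in the white board, bottle, funnel or spatula, and handed the job in at about 13 s of the 48 s allowed.

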